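# Check the portion scale in its fine range

### The job

Check the portion scale: gently stand the larger of the two steel check weights upright in the middle of the scale's round sprung pan and let go of it. Then pull the scale's spring-return range slide out by its upright grip until its index line is level with the line on the white mark rider, and finish while still holding it there, for it springs back when let go. Leave the smaller weight, the dip cup and the service bell where they are, and do not press the pan down to its bottom stop.

Things in the scene. Friction and masses are not known exactly. Their poses are not given: they have to be found in the camera images.
- portion_scale: Fixed portion scale with a grey metal housing 150 (its x) x 170 (its y) x 58 mm high, its front facing -x of its own frame, and a low foot plate 8 mm thick and 130 mm wide that runs from the housing's front out to x = -195 mm. A small round dial on the front shows the load. Origin: on the table under the housing's centre, z up. It stands at a different place and yaw each time.
- pan_top (a point): Centre of the upper face of the scale's round sprung steel pan, 110 mm across, 7 mm thick and flat, with two concentric turned rings of 48 and 88 mm diameter. Unloaded it is 87 mm above the table; it moves straight down only.
- scale_pan (a joint): How far the pan has sunk (m): about 0 unloaded, about 0.008 under the larger weight (spring 600 N/m, damped), 0.018 at its bottom stop.
- range_slide (a joint): How far the range slide is pulled out (m): 0 home, 0.070 at its end stop. It moves along -x of the scale's frame (out from the housing's front). The spring pulls it home with about 5 N at home, growing by 1.1 N per 10 mm.
- slide_grip (a point): On the range slide's upright black grip, 60 mm above the table, at the height to take it. The grip is a tab with rounded edges, 16 mm thick along the scale's x, 24 mm wide along the scale's y, free from 30 to 85 mm above the table; home it stands 37 mm clear of the housing's front, on the scale's centre line. Axes as the scale's.
- slide_index (a point): Tip of the range slide's index arm, a thin steel arm that points to +y of the scale from the foot of the grip, with a black line on it; 47 mm to +y of the grip's centre and at the same x in the scale's frame, 23 mm above the table.
- mark_line (a point): Middle of the black line on the mark rider, a white plastic clip 14 x 17 x 13 mm fixed on the foot plate's edge, 63 mm to +y of the scale's centre line. Axes as the scale's. It sits 30 to 52 mm farther out (-x of the scale) than the index at home, differing each time; the slide is at the mark when the index has the same x as this line in the scale's frame.
- weight_large_mid (a point): Centre, half-way up, of the larger steel check weight: an upright round weight 40 mm in diameter and 70 mm high, 500 g; straight-sided up to 48 mm, then a narrower knob 29 mm in diameter at the top. It stands on the table to the left or right of the scale.
- weight_small_mid (a point): Centre, half-way up, of the smaller check weight, same shape, 28 mm in diameter and 48 mm high, 200 g, standing on the other side of the scale. To be left alone.
- ramekin_4: White dip cup, 65 mm across, 37 mm high, to be left alone; origin at the centre of its underside.
- order_bell: Dome-shaped service bell, 85 mm across, 64 mm high, to be left alone; origin at the centre of its underside.
There are look-alikes about, which are no part of the job. What is shaped like the part that bears weight_large_mid but purple or yellow is not meant.

How it is judged:
By the outcome, as a careful person would: the job done as asked, in the order asked, and still so for the second after the job is handed in, while the arm keeps its last pose, push and grip.
It also fails if it takes over 46 s, if anything falls off the work surface, if the arm or the gripper's body presses on something with over 40 N, if the wrist force passes 120 N, or if a joint passes its speed limit or range.

### The arm

A 6-joint arm with a two-finger parallel gripper is mounted at the origin on a cart in front of the work surface, level with it; the furniture and walls round the work are solid. World frame = base frame: x ahead of the robot, y to its left, z up, the work surface at z = 0. Lengths are in mm, angles in degrees, forces in N, time in s.
With the tool pointing down it reaches from about 425 to 950 mm from the base axis. Payload 14.7 kg.
Tool frame: the origin (TCP) lies midway between the tips of the shut fingers; the grasp point (between the pads) lies manip.hold_point_z behind it (manip.hold_point_z is the distance from the TCP to the grasp point, in mm); z points along the fingers, x is the direction in which the jaws open and shut, and the axes are right-handed (so a half turn about z gives the same grasp; the last joint's range is limited). The gripper opens to 85 mm and grips with 20 to 120 N. Pads are 22 mm wide; open, the fingers measure 114 mm over their backs; the gripper's body (76 mm by 85 mm) begins 54 mm behind the grasp point. The pads swing forward as they close: fully open they stand 13 mm farther back than shut.
Start: joints at [68.721, 27.513, 91.461, -0, 61.026, -2.67], TCP at [207.403, 616.016, 231.297] pointing down, gripper open.
Joint ranges: [-157.49, 157.49], [-46.99, 117.5], [13.45, 153.17], [-89.5, 269.5], [5.16, 153.95], [-167.48, 167.48]. Speed limits (degrees/s): [108.29, 108.29, 136.94, 172.46, 172.46, 172.46].

### API

Orientations are given as a 3x3 rotation matrix whose columns are the frame's x, y, z axes.
In Python, from plant import manip, viewer, workorder gives the robot as it stands.
- The arm moves only by the tool step_arm, never from a script. Its argument "steps" is a list of rows, each a list of 5 numbers: the opening, from 0 (shut) to 1 (fully open), then the shift along the tool's x, y, z in m, then the turn about the tool's z in degrees. A call has 1 to 20 rows; each row shifts and turns the commanded pose from where the row before left it, along the tool's axes as they then stand; what a row does not reach is not made up. A row lasts 1/8 s, in which the tool goes at most 62.5 mm and 10.7 degrees, less where a joint would pass 70% of its speed; a pose out of reach is approached as far as the arm can. A call is refused whole if a number of a shift passes 0.0625 or a number of a turn 10.7, either way. A call with a gripper value outside its range is refused whole. The fingers move at their own pace and stop on an object; "newtons" is the grip in N (left out, the last holds). Time passes only in rows, so rows that do not move let the fingers close. It gives the time, the measured TCP pose, the force and the opening at its end, in the units of the state.
- manip.state(): the state, without advancing time (a new reading comes with each control period).
- viewer.read_camera(name): name is "scene" or "top" or "wrist"; returns the picture (400x640x3 uint8, red, green, blue); there is no depth.
- viewer.calibration(name): a dict with "fx", "fy", "cx", "cy" (pixels), "rvec" (rotation vector, rad) and "tvec" (3), from world to camera coordinates, as OpenCV has them. Camera axes: x right, y down, z forward; pixel columns grow to the right and rows downward; lengths in mm; the calibration is good to about 2 mm. A picture is of the moment at which its call begins: read the wrist's pose just before it. calibration takes no time and is no camera call; for the wrist camera it gives the pose at the moment of the call.
- workorder.hand_in(): hands the job in, once; it reports no verdict.
The state is a dict: "clock": time; "joint_pos": joint angles; "joint_vel": joint speeds; "effort": joint torques, N m; "position": TCP position; "tcp_rot": TCP orientation; "wrist_force": force on the tool from outside, world axes, zero at the start; "ft_torque": the same for the moment, N m; "grip_width": finger opening in mm.
Only numpy, scipy, OpenCV 4.12 (cv2) and the standard library are available. Lean on these libraries where they do the work, as an engineer would, in place of code of your own. Each camera call takes 0.05 s, during which the arm holds its last target.

## Working session

There is one attempt and no reset: what is moved stays moved. The work goes in short steps, Python scripts to look and compute and a tool call to move; the robot and the scene stay as the last step left them, time stands still between calls to the robot, and variables do not carry over. Pictures are saved under pics/ and viewed, and the job is handed in when it is done.

Besides the shell and the picture viewer there is one more tool, called after "Request:" in YAML: its name, and indented under it one key for each argument. step_arm: Moves the arm, as the interface text tells. Its arguments: {"type":"object","properties":{"steps":{"type":"array","items":{"type":"array","items":{"type":"number"}}},"newtons":{"type":"number"}},"required":["steps"]}

```bash
ls; mkdir -p pics
cat > h.py <<'E'
import sys; sys.path.insert(0,'.')
import numpy as np, cv2
from plant import manip, viewer, workorder
def cal(n):
    c=viewer.calibration(n); R=cv2.Rodrigues(np.array(c['rvec'],float))[0]; t=np.array(c['tvec'],float).ravel()
    K=np.array([[c['fx'],0,c['cx']],[0,c['fy'],c['cy']],[0,0,1.]]); return K,R,t
def ray(n,u,v,C=None):
    K,R,t=C or cal(n); d=R.T@np.linalg.inv(K)@np.array([u,v,1.]); o=-R.T@t; return o,d
def onz(n,u,v,z,C=None):
    o,d=ray(n,u,v,C); return o+d*(z-o[2])/d[2]
def proj(n,p,C=None):
    K,R,t=C or cal(n); q=K@(R@np.array(p,float)+t); return q[:2]/q[2]
def grab(n,f):
    im=viewer.read_camera(n); cv2.imwrite('pics/'+f,im[:,:,::-1]); return im
E
python3 - <<'E'
from h import *
print(manip.state()); print(manip.hold_point_z)
for n in ['top','scene','wrist']:
    C=cal(n); grab(n,n+'0.png'); print(n,C[0].ravel(),-C[1].T@C[2],C[1][2])
E
```

```text
pics
{'clock': 0.0, 'joint_pos': array([ 6.87204438e+01,  2.75505154e+01,  9.14961890e+01,  3.19965119e-05,
        6.10236226e+01, -2.67036586e+00]), 'joint_vel': array([ 0.03915421, -0.00494368, -0.08320545,  0.08642526,  0.00499798,
       -0.04278152]), 'effort': array([-3.69019563e-05, -9.50639391e+01, -4.30184269e+01,  1.07549497e-04,
        1.26072258e-02,  1.93321063e-05]), 'position': array([207.25251136, 615.62641008, 230.64903462]), 'tcp_rot': array([[ 3.19111311e-01,  9.47717137e-01, -4.45915520e-04],
       [ 9.47716449e-01, -3.19111618e-01, -1.14357494e-03],
       [-1.22608240e-03, -5.76737734e-05, -9.99999247e-01]]), 'wrist_force': array([-0.34369852,  0.50564176,  0.26993995]), 'ft_torque': array([0.02299741, 0.01974743, 0.00284071]), 'grip_width': 85.5971279587362}
18.700000000000003
top [442.11427788   0.         329.81258984   0.         442.11427788
 197.09412549   0.           0.           1.        ] [ 328.95279286   77.24730117 1426.11499321] [ 0.13188652  0.00317224 -0.99125974]
scene [470.02615107   0.         321.29567439   0.         470.02615107
 194.79066032   0.           0.           1.        ] [-289.50357496 -886.86402143  947.05119329] [ 0.5332013   0.62189996 -0.57353014]
wrist [296.94654866   0.         320.73682512   0.         296.94654866
 202.86105932   0.           0.           1.        ] [127.9286696  643.31555651 372.72752286] [ 0.30674577 -0.10554494 -0.9459214 ]
```

View pics/top0.png

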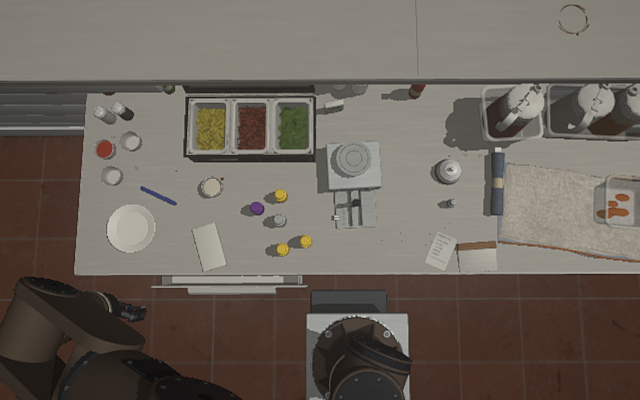

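View pics/scene0.png

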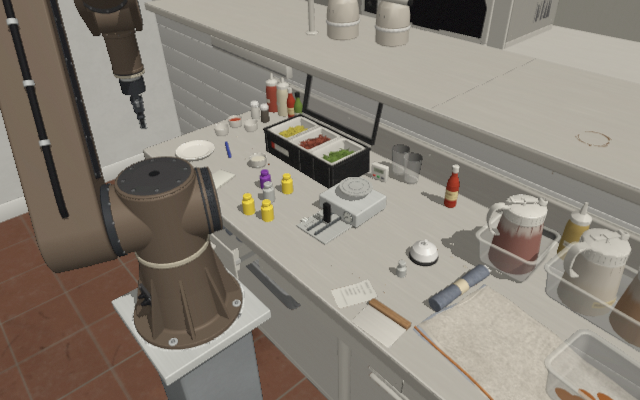

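View pics/wrist0.png

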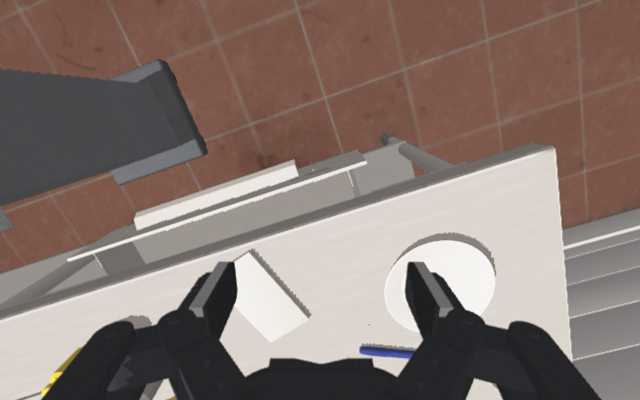

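The larger weight could be the steel one at top (279,221), purple (257,208), or yellow (281,196), (282,249), (305,241). The small steel one is at (451,203). By the description I take (279,221). I'll check it in a crop.

Run:
```python
import cv2
a=cv2.imread('pics/top0.png'); 
c=cv2.resize(a[130:265,240:400],None,fx=5,fy=5,interpolation=cv2.INTER_CUBIC)[:600]
cv2.imwrite('pics/ctop.png',cv2.resize(a[140:260,240:400],None,fx=5,fy=5,interpolation=cv2.INTER_CUBIC))
b=cv2.imread('pics/scene0.png')
cv2.imwrite('pics/cscene.png',cv2.resize(b[150:260,230:390],None,fx=5,fy=5,interpolation=cv2.INTER_CUBIC))
```

```text
(no output)
```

View pics/ctop.png

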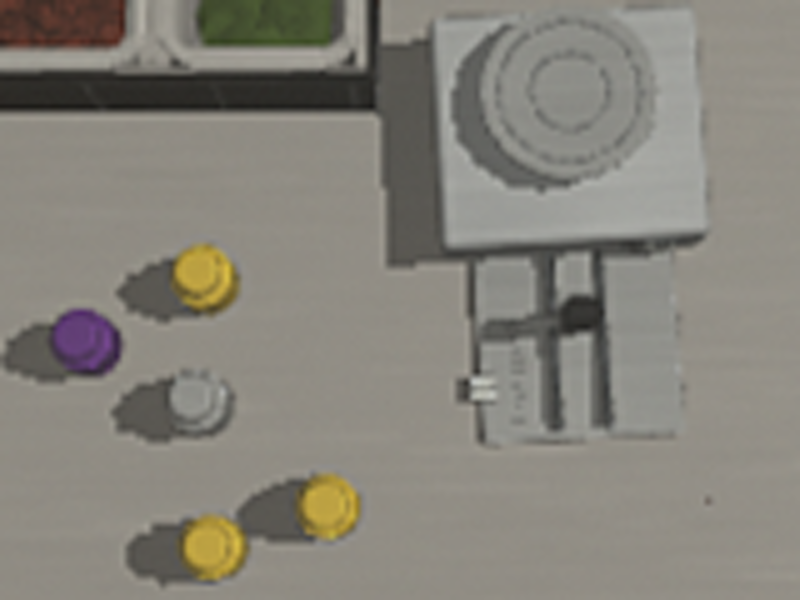

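View pics/cscene.png

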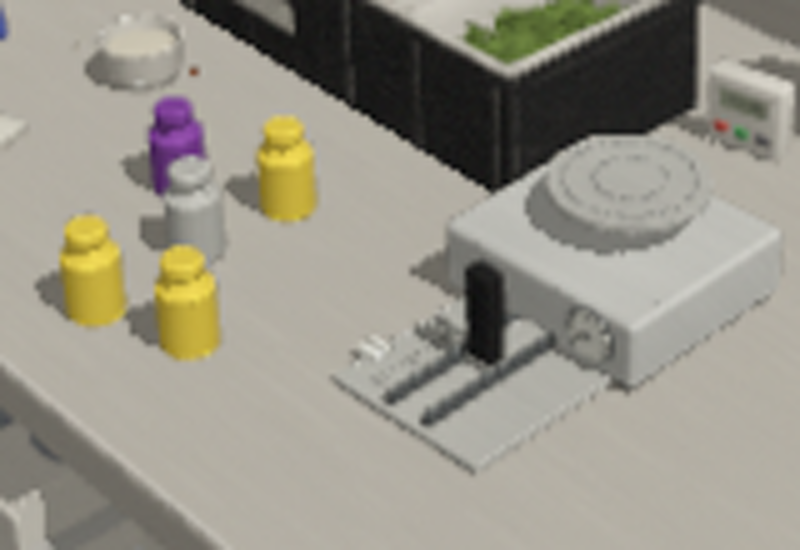

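Run:
```python
from h import *
def c(u,v): return 240+(u+.5)/5-.5,140+(v+.5)/5-.5
def P(nm,u,v,z): p=onz('top',*c(u,v),z); print(nm,p.round(1)); return p
P('wlarge top',197,396,70); P('knob rim/48 disc',205,405,48)
P('yel1',204,277,60);P('purple',85,340,60);P('yel3',212,546,60);P('yel4',329,506,60)
P('pan',568,92,87); 
a=P('hs BL',447,245,58);b=P('hs BR',706,235,58);d=P('hs TR',696,10,58);e=P('hs TL',434,17,58)
print('yaw of -y edge', np.degrees(np.arctan2(*(a-b)[:2][::-1])), np.degrees(np.arctan2(*(e-a)[:2][::-1])),np.degrees(np.arctan2(*(d-b)[:2][::-1])), np.linalg.norm(a-b),np.linalg.norm(e-a))
P('grip top',580,311,85);P('idx tip',486,330,23);P('mark',478,389,21)
def c2(u,v): return 230+(u+.5)/5-.5,150+(v+.5)/5-.5
def Q(nm,u,v,z): p=onz('scene',*c2(u,v),z); print('S',nm,p.round(1)); return p
Q('wl top',190,172,70);Q('pan',632,180,87);Q('grip',485,268,85);Q('grip60',485,290,60)
```

```text
wlarge top [442.6 238.1  70. ]
knob rim/48 disc [438.8 235.6  48. ]
yel1 [517.8 235.8  60. ]
purple [478.6 309.4  60. ]
yel3 [351.1 228.9  60. ]
yel4 [375.3 157.2  60. ]
pan [628.8   8.9  87. ]
hs BL [537.8  84.1  58. ]
hs BR [543.6 -78.1  58. ]
hs TR [688.1 -74.4  58. ]
hs TL [684.2  91.9  58. ]
yaw of -y edge 92.03045128485876 3.0660996030110246 1.4693827295539454 162.2723416150833 146.60032862096097
grip top [492.6   2.8  85. ]
idx tip [488.2  59.5  23. ]
mark [450.6  64.8  21. ]
S wl top [436.1 236.6  70. ]
S pan [627.4   6.9  87. ]
S grip [493.7   2.3  85. ]
S grip60 [500.5  10.5  60. ]
```

Request:
step_arm:
  steps:
    - [0.85,-0.0317,0.0379,0,0]
    - [0.85,-0.0317,0.0379,0,0]
    - [0.85,-0.0317,0.0379,0,0]
    - [0.85,-0.0317,0.0379,0,0]
    - [0.85,-0.0317,0.0379,0,0]
    - [0.85,-0.0317,0.0379,0,0]
    - [0.85,-0.0317,0.0379,0,0]
    - [0.85,-0.0317,0.0379,0,0]
    - [0.85,-0.0317,0.0379,0,0]
    - [0.85,0,0,0.014,-9.72]
    - [0.85,0,0,0.014,-9.72]
    - [0.85,0,0,0.014,-9.72]
    - [0.85,0,0,0.014,-9.72]
    - [0.85,0,0,0.014,-9.72]
    - [0.85,0,0,0,0]
    - [0.85,0,0,0,0]

```text
clock: 2.15
position: [439.8, 236.9, 161.7]
tcp_rot: [[-0.496, 0.868, 0.0], [0.868, 0.496, 0.0], [-0.0, 0.0, -1.0]]
wrist_force: [0.7, -0.2, -1.2]
grip_width: 72.8
```

Run:
```python
from h import *
import pickle
s=manip.state(); C=cal('wrist'); im=grab('wrist','w1.png'); pickle.dump((s,C),open('w1.pkl','wb'))
print(s['clock'],s['position'],s['tcp_rot'][:2,:2],s['grip_width'])
print(proj('wrist',[440,237,70],C),proj('wrist',s['position'],C))
```

```text
2.15 [439.78585628 236.86647715 161.67390841] [[-0.49641176  0.86808716]
 [ 0.86808719  0.49641175]] 72.80938247847925
[320.10305067 206.99494666] [319.65667886 263.45169155]
```

View pics/w1.png

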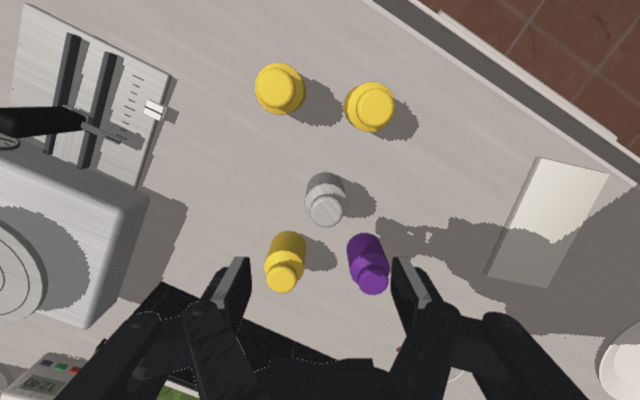

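Run:
```python
from h import *
import pickle
s,C=pickle.load(open('w1.pkl','rb')); im=cv2.imread('pics/w1.png')
cv2.imwrite('pics/cw1.png',cv2.resize(im[155:255,260:400],None,fx=5,fy=5,interpolation=cv2.INTER_CUBIC))
for u,v in [(327,210),(328,211)]: print(onz('wrist',u,v,70,C))
```

```text
[439.45638947 243.34738391  70.        ]
[439.81396338 244.5253392   70.        ]
```

View pics/cw1.png

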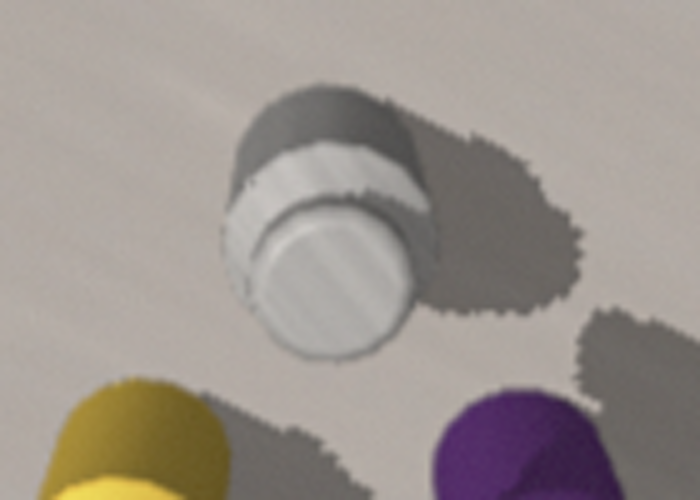

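Request:
step_arm:
  steps:
    - [0.85,0.0045,0.0032,0.03,0]
    - [0.85,0,0,0.04,0]
    - [0.85,0,0,0.04,0]
    - [0.85,0,0,0.03,0]
    - [0.85,0,0,0.01,0]
    - [0.85,0,0,0,0]

```text
clock: 2.95
position: [440.3, 242.4, 11.5]
tcp_rot: [[-0.499, 0.867, -0.0], [0.867, 0.499, -0.0], [0.0, -0.0, -1.0]]
wrist_force: [0.1, -0.3, 0.4]
grip_width: 72.7
```

Run:
```python
from h import *
im=grab('wrist','w2.png');s=manip.state();print(s['clock'],s['position'])
```

```text
3.0 [440.6550013  242.5403854   12.11728994]
```

View pics/w2.png

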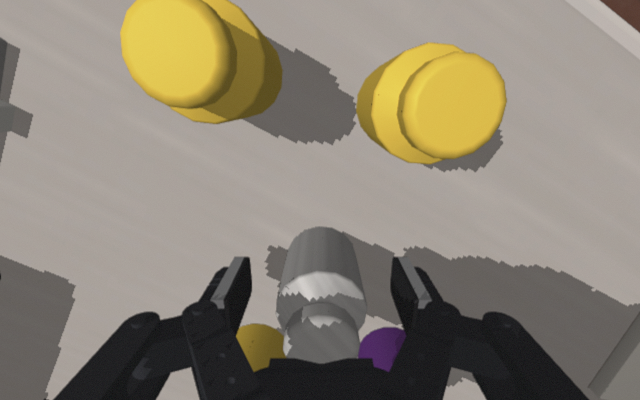

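The steel weight is centred between the pads (base edge near (321,235)), and the neighbours are clear. I'll close and lift slightly.

Request:
step_arm:
  steps:
    - [0.6,0,0,0,0]
    - [0.4,0,0,0,0]
    - [0.3,0,0,0,0]
    - [0.3,0,0,0,0]
    - [0.3,0,0,0,0]
    - [0.3,0,0,0,0]
    - [0.3,0,0,-0.02,0]
    - [0.3,0,0,-0.04,0]
    - [0.3,0,0,-0.05,0]
    - [0.3,0,0,-0.03,0]
    - [0.3,0,0,0,0]
  newtons: 50

```text
clock: 4.38
position: [441.3, 242.8, 153.5]
tcp_rot: [[-0.5, 0.866, 0.004], [0.866, 0.5, 0.002], [-0.0, 0.004, -1.0]]
wrist_force: [-0.4, -0.5, -5.8]
grip_width: 38.3
```

Run:
```python
from h import *
im=grab('wrist','w3.png');im2=grab('scene','s3.png');s=manip.state();print(s['clock'],s['position'],s['wrist_force'],s['grip_width'])
cv2.imwrite('pics/s3c.png',cv2.resize(im2[60:260,230:390,::-1],None,fx=3,fy=3))
```

```text
4.475 [439.73596111 242.08758933 150.88836696] [ 0.99943556 -0.48008607 -5.94966451] 38.75703615227704
```

View pics/w3.png

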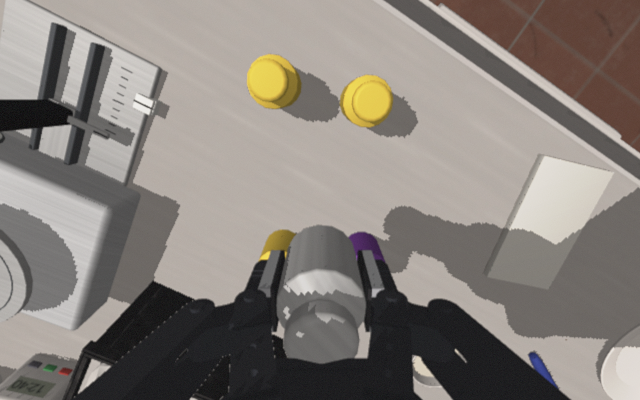

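View pics/s3c.png

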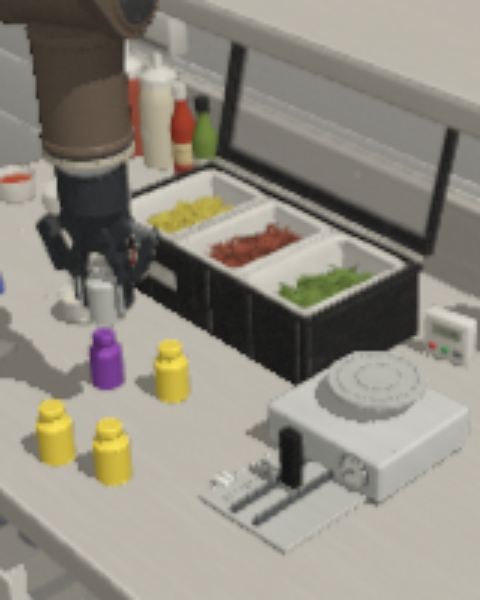

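Request:
step_arm:
  steps:
    - [0.3,-0.02,0.003,0,0]
    - [0.3,-0.035,0.0055,0,0]
    - [0.3,-0.04,0.006,0,0]
    - [0.3,-0.04,0.006,0,0]
    - [0.3,-0.04,0.006,0,0]
    - [0.3,-0.04,0.006,0,0]
    - [0.3,-0.04,0.006,0,0]
    - [0.3,-0.025,0.004,0,0]
    - [0.3,-0.0169,0.0031,0,0]
    - [0.3,0,0,0,5]
    - [0.3,0,0,0,10]
    - [0.3,0,0,0,10]
    - [0.3,0,0,0,10]
    - [0.3,0,0,0,10]
    - [0.3,0,0,0,10]
    - [0.3,0,0,0,10]
    - [0.3,0,0,0,10]
    - [0.3,0,0,0,10]
    - [0.3,0,0,0,10]
    - [0.3,0,0,0,10]

```text
clock: 6.98
position: [627.4, 8.6, 150.7]
tcp_rot: [[0.967, 0.254, -0.001], [0.254, -0.967, 0.0], [-0.001, -0.001, -1.0]]
wrist_force: [-0.3, 0.0, -5.2]
grip_width: 38.7
```

Request:
step_arm:
  steps:
    - [0.3,0,0,0,8]
    - [0.3,0,0,0,5]
    - [0.3,0,0,0.015,0]
    - [0.3,0,0,0.012,0]
    - [0.3,0,0,0,0]

```text
clock: 7.6
position: [626.9, 8.1, 122.5]
tcp_rot: [[0.999, 0.036, -0.003], [0.036, -0.999, 0.0], [-0.003, -0.0, -1.0]]
wrist_force: [-0.8, 0.2, -4.7]
grip_width: 38.7
```

Run:
```python
from h import *
import pickle
s=manip.state(); C=cal('wrist')
im=grab('wrist','w4.png');im2=grab('scene','s4.png');im3=grab('top','t4.png')
pickle.dump((s,C),open('w4.pkl','wb'))
print(s['clock'],s['position'],s['tcp_rot'].round(3),s['wrist_force'],s['grip_width'])
A=cv2.resize(im2[100:240,300:400,::-1],None,fx=4,fy=4,interpolation=cv2.INTER_CUBIC);B=cv2.resize(im3[120:240,310:400,::-1],None,fx=4,fy=4,interpolation=cv2.INTER_CUBIC)
o=np.zeros((560,760,3),np.uint8);o[:560,:400]=A;o[:480,400:]=B
cv2.imwrite('pics/c4.png',o)
```

```text
7.6 [626.86440917   8.08674819 122.45366749] [[ 0.999  0.036 -0.003]
 [ 0.036 -0.999  0.   ]
 [-0.003 -0.    -1.   ]] [-0.83495281  0.20734967 -4.73542942] 38.662400019262314
```

View pics/w4.png

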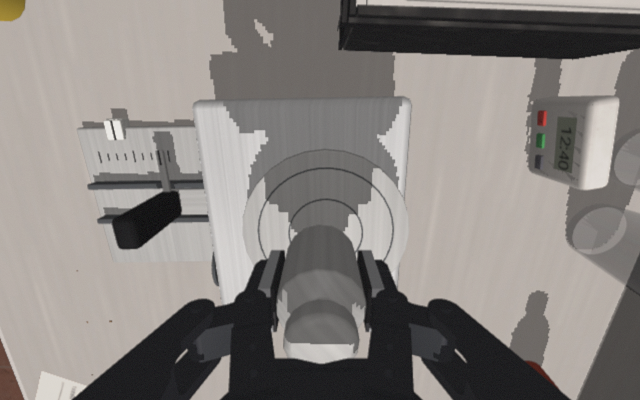

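View pics/c4.png

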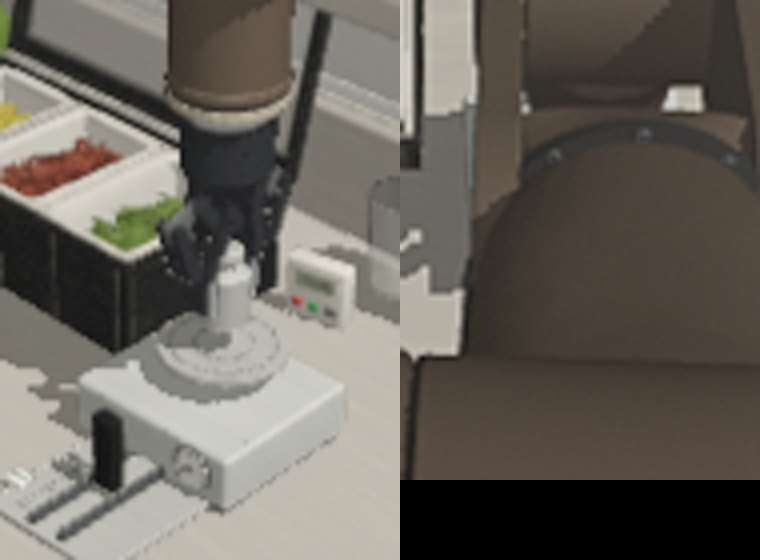

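Run:
```python
from h import *
import pickle
s,C=pickle.load(open('w4.pkl','rb')); im=cv2.imread('pics/w4.png')
cv2.imwrite('pics/w4a.png',cv2.resize(im[140:260,235:415],None,fx=4.4,fy=4.4,interpolation=cv2.INTER_CUBIC))
cv2.imwrite('pics/w4b.png',cv2.resize(im[105:260,70:225],None,fx=3.8,fy=3.8,interpolation=cv2.INTER_CUBIC))
for r,(t,l,rr) in {44:((326,167.5),(258,230),(394,230)),24:((326,199),(289,235),(363,235))}.items():
    print(r,[onz('wrist',*q,87,C)[:2].round(1) for q in (t,l,rr)])
```

```text
44 [array([628.1,  54.3]), array([585.5,  11.3]), array([674.1,  14.6])]
24 [array([629. ,  34.2]), array([605.7,   8.4]), array([654.2,  10.2])]
```

View pics/w4a.png

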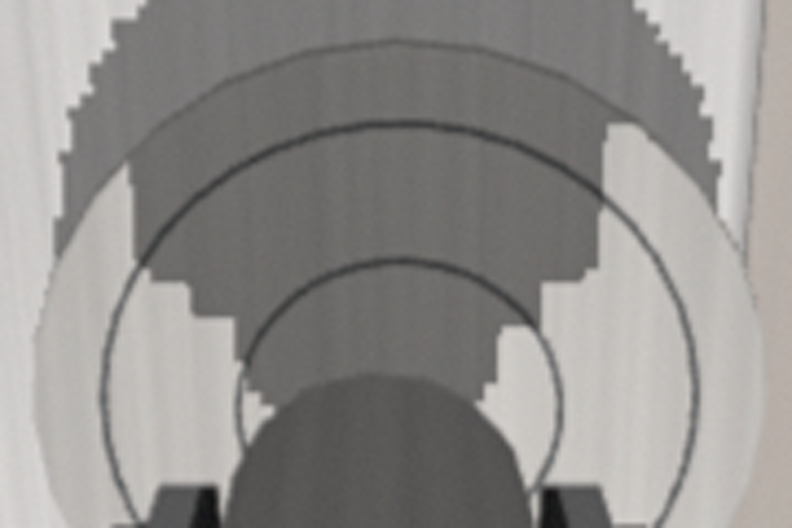

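View pics/w4b.png

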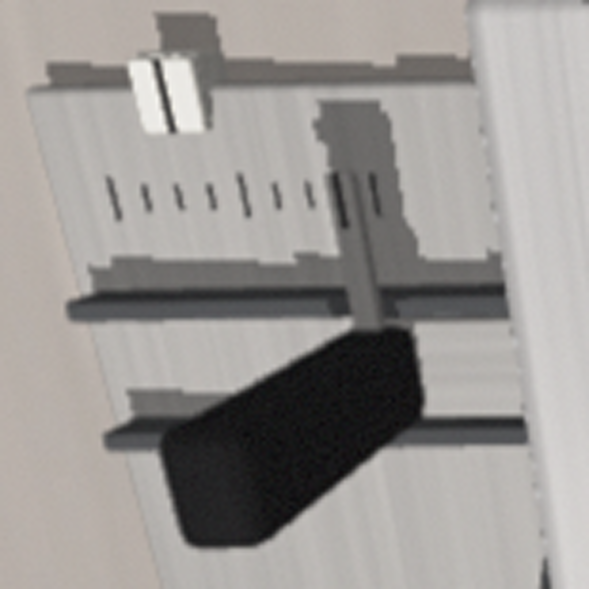

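Pan ring centre from the wrist view is about (629.7, 10.2), so I shift about +2.8 in x and +1.5 in y before lowering gently.

Request:
step_arm:
  steps:
    - [0.3,0.0028,-0.0015,0.004,0]
    - [0.3,0,0,0.008,0]
    - [0.3,0,0,0.007,0]
    - [0.3,0,0,0.003,0]
    - [0.3,0,0,0.002,0]
    - [0.3,0,0,0.002,0]
    - [0.3,0,0,0.002,0]
    - [0.3,0,0,0,0]

```text
clock: 8.75
position: [630.9, 9.5, 96.4]
tcp_rot: [[0.999, 0.035, 0.0], [0.035, -0.999, -0.0], [0.0, 0.0, -1.0]]
wrist_force: [-1.2, 0.8, -2.9]
grip_width: 38.4
```

Contact made and partly loaded. Lowering further.

Request:
step_arm:
  steps:
    - [0.3,0,0,0.002,0]
    - [0.3,0,0,0.001,0]
    - [0.3,0,0,0.001,0]
    - [0.3,0,0,0,0]
    - [0.3,0,0,0,0]

```text
clock: 9.38
position: [630.9, 9.5, 92.3]
tcp_rot: [[0.999, 0.035, 0.0], [0.035, -0.999, -0.0], [0.0, 0.0, -1.0]]
wrist_force: [0.0, -0.5, 0.2]
grip_width: 38.4
```

Run:
```python
from h import *
for i in range(3):
    im=grab('wrist','w5.png'); s=manip.state();print(s['clock'],s['position'],s['wrist_force'])
```

```text
9.425 [630.9250607    9.53104606  92.37660137] [ 0.32312293  0.23517699 -0.35019902]
9.475 [630.90509814   9.54043684  92.35002777] [-0.18296494 -0.26093382 -0.34460808]
9.525 [630.90735973   9.52867107  92.36676147] [ 0.05996085 -0.05554031 -1.02118237]
```

View pics/w5.png

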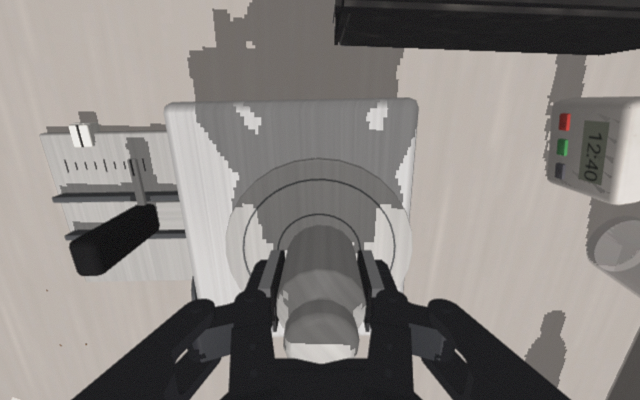

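Request:
step_arm:
  steps:
    - [0.5,0,0,0,0]
    - [0.6,0,0,0,0]
    - [0.75,0,0,0,0]
    - [0.75,0,0,0,0]
    - [0.75,0,0,-0.015,0]
    - [0.75,0,0,-0.03,0]
    - [0.75,0,0,-0.04,0]
    - [0.75,0,0,-0.03,0]

```text
clock: 10.52
position: [631.3, 9.5, 210.1]
tcp_rot: [[0.999, 0.035, 0.002], [0.035, -0.999, -0.0], [0.002, 0.0, -1.0]]
wrist_force: [0.4, 0.1, 0.5]
grip_width: 64.2
```

Run:
```python
from h import *
import pickle
s=manip.state(); C=cal('wrist'); im=grab('wrist','w6.png');pickle.dump((s,C),open('w6.pkl','wb'))
print(s['clock'],s['position'],s['wrist_force'],s['grip_width'])
```

```text
10.525 [631.26528532   9.5126438  210.11684552] [0.406      0.07022947 0.51685755] 64.21810416653874
```

View pics/w6.png

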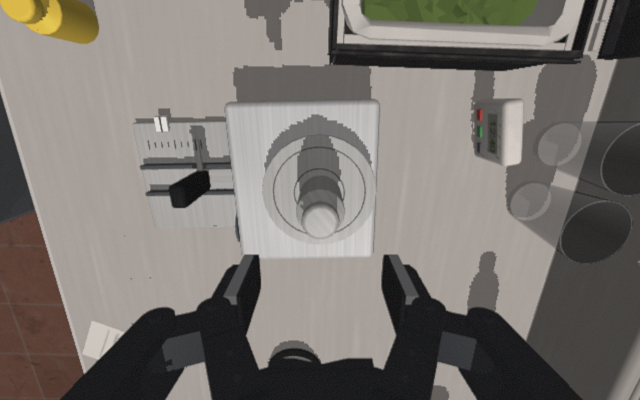

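Run:
```python
from h import *
import pickle
s,C=pickle.load(open('w6.pkl','rb')); im=cv2.imread('pics/w6.png')
cv2.imwrite('pics/w6a.png',cv2.resize(im[130:250,225:385],None,fx=5,fy=5,interpolation=cv2.INTER_CUBIC))
cv2.imwrite('pics/w6b.png',cv2.resize(im[105:235,125:245],None,fx=4.5,fy=4.5,interpolation=cv2.INTER_CUBIC))
print('weight',onz('wrist',320,220,149,C),'pan',onz('wrist',319,190,79,C))
```

```text
weight [630.58495141  10.69286618 149.        ] pan [629.48282548  12.9688346   79.        ]
```

View pics/w6a.png

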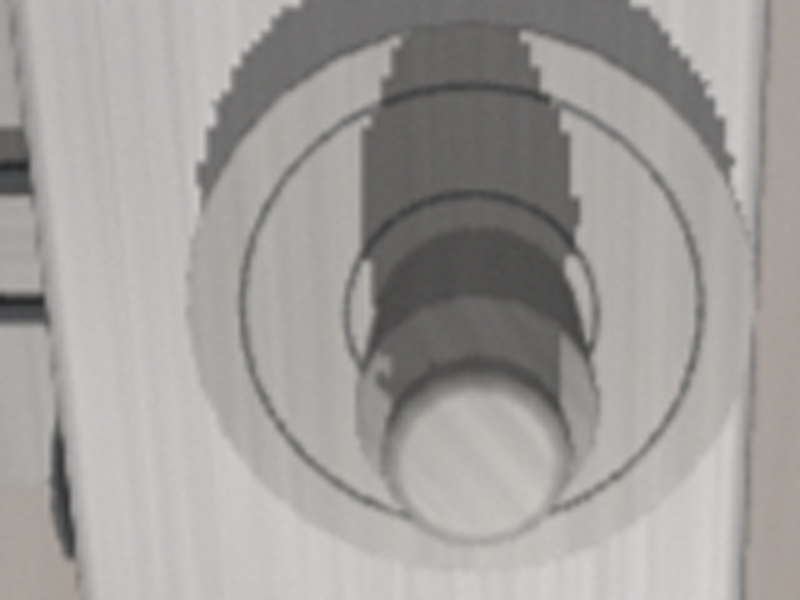

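View pics/w6b.png

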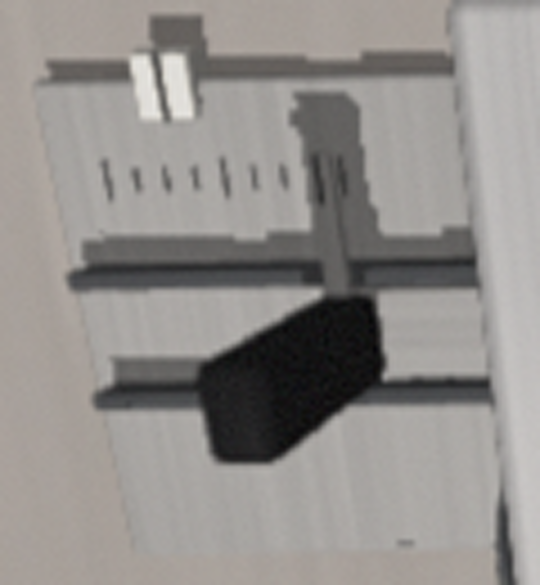

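Run:
```python
from h import *
import pickle
s,C=pickle.load(open('w6.pkl','rb'))
def c(u,v): return 125+(u+.5)/4.5-.5,105+(v+.5)/4.5-.5
def P(nm,u,v,z): p=onz('wrist',*c(u,v),z,C); print(nm,p[:2].round(1)); return p
def ang(a,b): print('  ang',np.degrees(np.arctan2(b[1]-a[1],b[0]-a[0])).round(2))
a=P('foot+y L',40,86,8);b=P('foot+y R',455,75,8);ang(a,b)
d=P('footLB',135,550,8);ang(d,a); print(np.linalg.norm(d-a))
a=P('rail1 l',75,285,8);b=P('r',475,270,8);ang(a,b)
a=P('rail2 l',100,404,8);b=P('r',490,392,8);ang(a,b)
P('mark',164,98,21);P('idx base line',318,180,23);P('arm root',345,285,23)
# housing top corners in full image
for q in [(229,103),(377,102),(373,257),(238,255)]: print(onz('wrist',*q,58,C)[:2].round(1))
P('grip top c',238,415,85)
```

```text
foot+y L [419.4  62.3]
foot+y R [522.9  68.5]
  ang 3.42
footLB [424.5 -63.4]
  ang 92.31
125.81433804259623
rail1 l [420.   11.9]
r [524.7  19.4]
  ang 4.11
rail2 l [421.4 -20.7]
r [526.6 -13.7]
  ang 3.77
mark [456.6  61.7]
idx base line [492.4  43.7]
arm root [496.5  17.7]
[542.4  88.9]
[681.2  94.6]
[692.5 -69.2]
[541.8 -71.8]
grip top c [496.2   3.5]
```

Request:
step_arm:
  steps:
    - [0.75,-0.03,0,0,0]
    - [0.75,-0.04,0.0015,0,0]
    - [0.75,-0.04,0,0,0]
    - [0.75,-0.026,0,0.01,-1]
    - [0.75,0,0,0.03,0]
    - [0.75,0,0,0.02,0]
    - [0.75,0,0,0,0]
    - [0.75,0,0,0,0]

```text
clock: 11.58
position: [495.5, 3.3, 148.3]
tcp_rot: [[0.999, 0.052, 0.001], [0.052, -0.999, -0.0], [0.001, 0.0, -1.0]]
wrist_force: [-0.4, 0.4, -0.6]
grip_width: 64.0
```

Run:
```python
from h import *
import pickle
s=manip.state(); C=cal('wrist'); im=grab('wrist','w7.png');pickle.dump((s,C),open('w7.pkl','wb'))
print(s['clock'],s['position'],s['wrist_force'],s['grip_width'],s['tcp_rot'][:,0])
cv2.imwrite('pics/w7a.png',cv2.resize(im[80:330,180:460,::-1],None,fx=2.8,fy=2.4,interpolation=cv2.INTER_CUBIC))
```

```text
11.575 [495.49566461   3.27579831 148.28165927] [-0.4471303   0.44957589 -0.5921295 ] 63.968717677746035 [0.99863747 0.05217361 0.0010527 ]
```

View pics/w7.png

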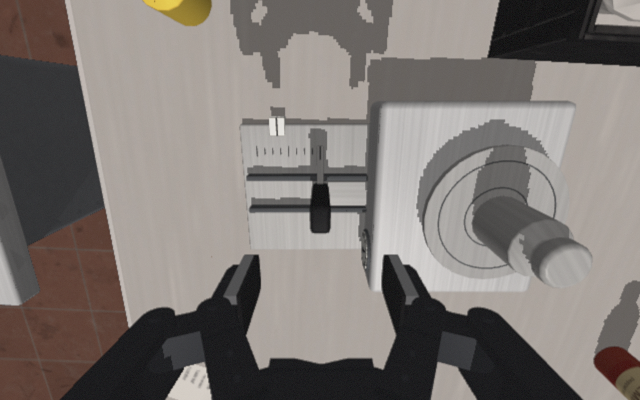

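View pics/w7a.png

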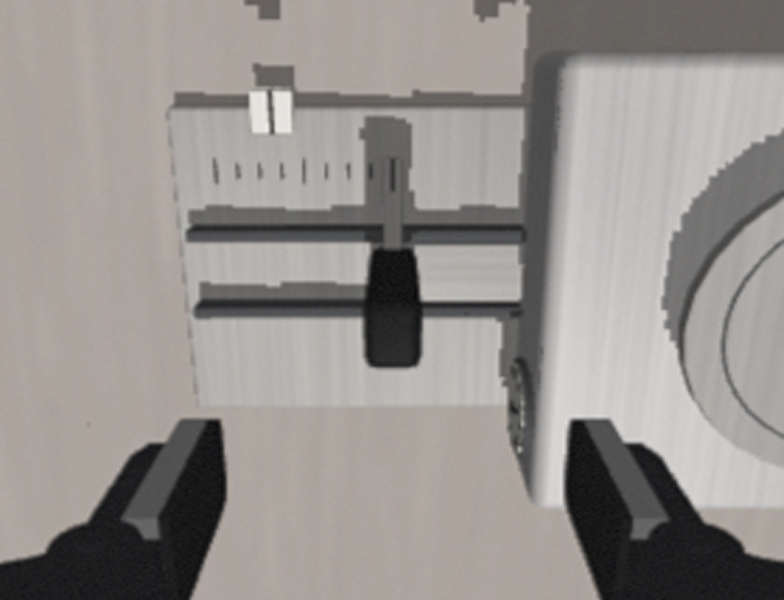

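Run:
```python
from h import *
import pickle
s,C=pickle.load(open('w7.pkl','rb'))
def c(u,v): return 180+(u+.5)/2.8-.5,80+(v+.5)/2.4-.5
e=np.array([np.cos(np.radians(3)),np.sin(np.radians(3))])
def P(nm,u,v,z): p=onz('wrist',*c(u,v),z,C); print(nm,p[:2].round(1),'xs',(p[:2]@e).round(1)); return p
P('grip -y edge',393,365,85);P('grip l',365,345,85);P('grip r',421,345,85);P('root',393,250,30)
P('idx line',393,175,23);P('mark top',270,92,21);P('mark bot',274,132,21)
P('idx line21',393,175,24.5)
for q in [(186,236),(526,240),(196,310),(522,318),(170,107),(525,103)]: P('rail',*q,8)
```

```text
grip -y edge [495.3  -6.1] xs 494.3
grip l [4.875e+02 4.000e-01] xs 486.9
grip r [502.5   1.2] xs 501.8
root [494.1  16.3] xs 494.3
idx line [492.7  43.5] xs 494.3
mark top [452.9  71.3] xs 456.0
mark bot [454.2  57.1] xs 456.5
idx line21 [492.7  43.7] xs 494.3
rail [421.9  12.5] xs 422.0
rail [540.6  16.9] xs 540.7
rail [424.6 -19.5] xs 423.0
rail [542.6 -17. ] xs 541.0
rail [418.2  63.3] xs 420.9
rail [534.7  70.8] xs 537.7
```

Request:
step_arm:
  steps:
    - [0.42,0,-0.0017,0,0]
    - [0.42,0,0,0,0]
    - [0.42,0,0,0.02,0]
    - [0.42,0,0,0.03,0]
    - [0.42,0,0,0.03,0]
    - [0.42,0,0,0.02,0]
    - [0.42,0,0,0.008,0]
    - [0.42,0,0,0,0]

```text
clock: 12.62
position: [494.8, 5.0, 39.3]
tcp_rot: [[0.999, 0.052, -0.001], [0.052, -0.999, 0.0], [-0.001, -0.0, -1.0]]
wrist_force: [0.6, 0.8, -0.2]
grip_width: 36.0
```

Run:
```python
from h import *
s=manip.state(); im=grab('wrist','w8.png')
print(s['clock'],s['position'],s['wrist_force'],s['grip_width'])
```

```text
12.625 [494.78133431   4.9911092   39.26103806] [ 0.61863514  0.76853529 -0.22730793] 36.047714476679715
```

View pics/w8.png

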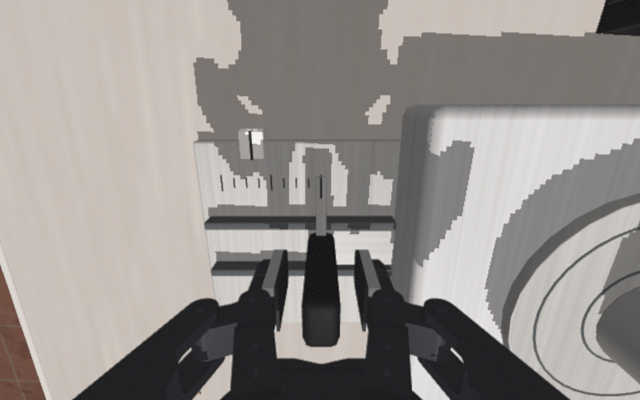

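The grip at (321,290) is centred between the pads. I'll close and pull out most of the way.

Request:
step_arm:
  steps:
    - [0.1,0,0,0,0]
    - [0.1,0,0,0,0]
    - [0.1,0,0,0,0]
    - [0.1,0,0,0,0]
    - [0.1,-0.004,0,0,0]
    - [0.1,-0.008,0,0,0]
    - [0.1,-0.01,0,0,0]
    - [0.1,-0.008,0,0,0]
    - [0.1,-0.004,0,0,0]
    - [0.1,0,0,0,0]
    - [0.1,0,0,0,0]
  newtons: 60

```text
clock: 14.05
position: [463.2, 3.2, 40.3]
tcp_rot: [[0.999, 0.052, 0.005], [0.052, -0.999, -0.0], [0.005, 0.0, -1.0]]
wrist_force: [8.1, 2.4, 1.7]
grip_width: 15.3
```

```bash
cat > m.py <<'E'
from h import *
import pickle,sys
k=sys.argv[1]
s=manip.state(); C=cal('wrist'); im=grab('wrist',f'w{k}.png');pickle.dump((s,C),open(f'w{k}.pkl','wb'))
print(s['clock'],s['position'],s['wrist_force'],s['grip_width'],s['tcp_rot'][:,0])
cv2.imwrite(f'pics/w{k}a.png',cv2.resize(im[110:260,220:420,::-1],None,fx=4,fy=4,interpolation=cv2.INTER_CUBIC))
E
python3 m.py 9
```

```text
14.05 [463.23901334   3.21305439  40.26709914] [8.05746445 2.35430254 1.7272172 ] 15.336445777548082 [0.99862683 0.05218091 0.00464926]
```

View pics/w9a.png

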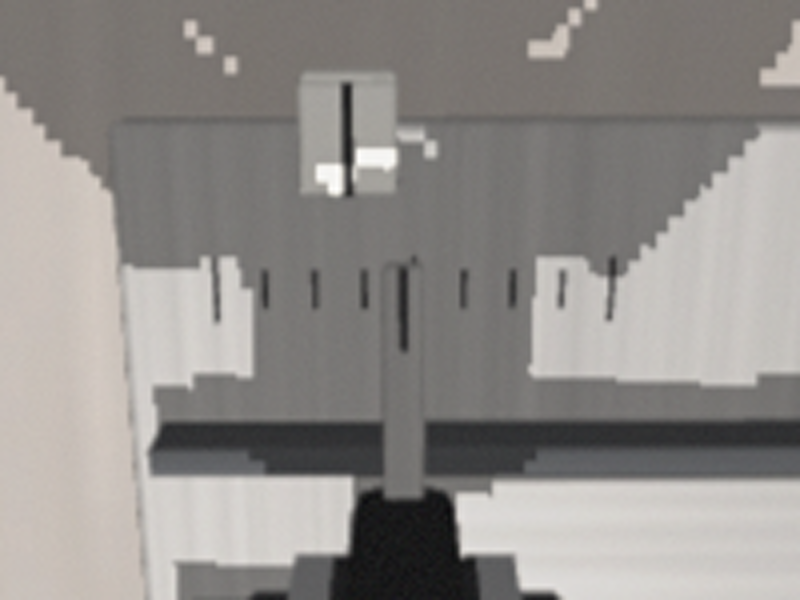

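```bash
cat > d.py <<'E'
from h import *
import pickle,sys
def meas(k,mk,ix):
    s,C=pickle.load(open(f'w{k}.pkl','rb'))
    c=lambda q:(220+(q[0]+.5)/4-.5,110+(q[1]+.5)/4-.5)
    for yaw in (2.5,3,3.5):
        e=np.array([np.cos(np.radians(yaw)),np.sin(np.radians(yaw))])
        for zm in (21,23):
            m=onz('wrist',*c(mk),zm,C)[:2];i=onz('wrist',*c(ix),23,C)[:2]
            print(yaw,zm,m.round(1),i.round(1),'remaining',(i@e-m@e).round(2))
E
python3 - <<'E'
from d import *
meas(9,(347.5,140),(403.5,310))
s,C=pickle.load(open('w9.pkl','rb'))
def f(u,v,z=8): return onz('wrist',220+(u+.5)/4-.5,110+(v+.5)/4-.5,z,C)
a,b=f(115,120),f(755,118);print('edge yaw',np.degrees(np.arctan2(b[1]-a[1],b[0]-a[0])))
a,b=f(165,424),f(795,422);print('rail yaw',np.degrees(np.arctan2(b[1]-a[1],b[0]-a[0])))
print('tick spacing',(np.linalg.norm(f(216,290)-f(612,290))/8), f(403,310))
E
```

```text
2.5 21 [452.3  64.9] [461.   42.1] remaining 7.7
2.5 23 [452.4  65.1] [461.   42.1] remaining 7.62
3 21 [452.3  64.9] [461.   42.1] remaining 7.5
3 23 [452.4  65.1] [461.   42.1] remaining 7.41
3.5 21 [452.3  64.9] [461.   42.1] remaining 7.3
3.5 23 [452.4  65.1] [461.   42.1] remaining 7.21
edge yaw 3.1059396861016406
rail yaw 3.062094373699707
tick spacing 7.498892021239897 [461.18767023  37.80889254   8.        ]
```

Request:
step_arm:
  steps:
    - [0.1,-0.003,0,0,0]
    - [0.1,-0.003,0,0,0]
    - [0.1,-0.0014,0,0,0]
    - [0.1,0,0,0,0]
    - [0.1,0,0,0,0]
    - [0.1,0,0,0,0]

```text
clock: 14.85
position: [456.1, 2.8, 40.3]
tcp_rot: [[0.999, 0.052, 0.005], [0.052, -0.999, -0.0], [0.005, 0.0, -1.0]]
wrist_force: [9.2, 3.4, 1.0]
grip_width: 15.2
```

```bash
python3 m.py 10
```

```text
14.85 [456.09292494   2.80967918  40.25220353] [9.18681147 3.36040723 1.01689134] 15.180250908943353 [0.99862827 0.05212334 0.0049745 ]
```

View pics/w10a.png

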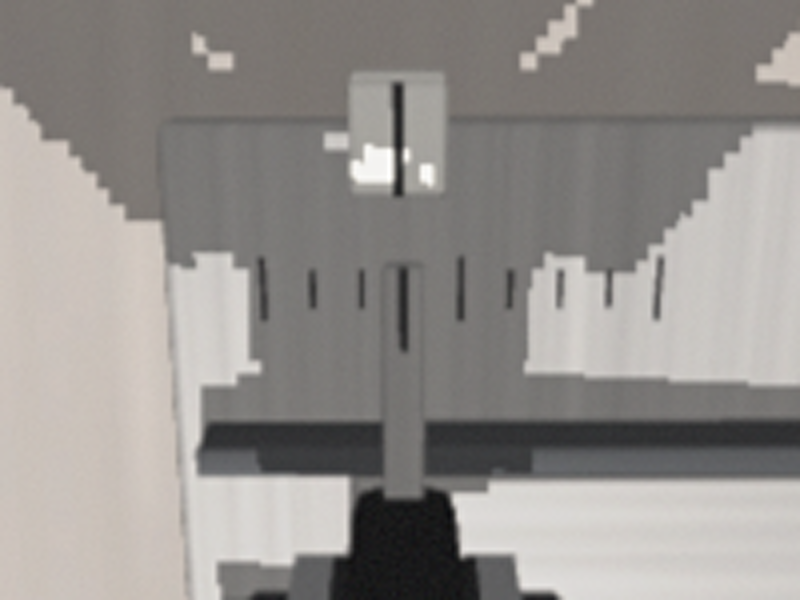

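Run:
```python
from d import *
im=cv2.imread('pics/w10.png',0).astype(float)
def sub(r0,r1,u0,u1):
    p=im[r0:r1,u0:u1].mean(0); w=np.clip(np.median(p)-p-5,0,None); return (w*np.arange(u0,u1)).sum()/w.sum(),p.round(0)
a=sub(133,145,315,324);b=sub(180,196,317,325);print(a,b)
s,C=pickle.load(open('w10.pkl','rb'))
for yaw in (2.9,3.1):
    e=np.array([np.cos(np.radians(yaw)),np.sin(np.radians(yaw))])
    print((onz('wrist',b[0],188,23,C)[:2]-onz('wrist',a[0],139,21,C)[:2])@e)
```

```text
(np.float64(319.0986905142127), array([164., 165., 156.,  90.,  34.,  68., 149., 165., 164.])) (np.float64(320.2747982914096), array([117., 116.,  89.,  47.,  53., 108., 120., 120.]))
0.636621385397084
0.543567384818102
```

Request:
step_arm:
  steps:
    - [0.1,-0.0006,0,0,0]
    - [0.1,0,0,0,0]
    - [0.1,0,0,0,0]
    - [0.1,0,0,0,0]
    - [0.1,0,0,0,0]

```text
clock: 15.52
position: [455.5, 2.8, 40.3]
tcp_rot: [[0.999, 0.052, 0.005], [0.052, -0.999, -0.0], [0.005, 0.0, -1.0]]
wrist_force: [8.7, 3.2, 0.8]
grip_width: 15.3
```

```bash
python3 m.py 11
python3 - <<'E'
from d import *
im=cv2.imread('pics/w11.png',0).astype(float)
def sub(r0,r1,u0,u1):
    p=im[r0:r1,u0:u1].mean(0); w=np.clip(np.median(p)-p-5,0,None); return (w*np.arange(u0,u1)).sum()/w.sum()
a=sub(133,145,315,325);b=sub(180,196,317,325);print(a,b)
s,C=pickle.load(open('w11.pkl','rb'))
for yaw in (2.9,3.1):
    e=np.array([np.cos(np.radians(yaw)),np.sin(np.radians(yaw))])
    print((onz('wrist',b,188,23,C)[:2]-onz('wrist',a,139,21,C)[:2])@e)
i2=grab('scene','s11.png'); print(manip.state()['position'],manip.state()['wrist_force'])
cv2.imwrite('pics/s11c.png',cv2.resize(i2[80:260,220:480,::-1],None,fx=3,fy=3,interpolation=cv2.INTER_CUBIC))
E
```

```text
15.525 [455.54005746   2.79264338  40.25831566] [8.73278127 3.18696271 0.83441612] 15.254014870218136 [0.99862344 0.05220825 0.00505136]
320.125487841489 320.2773931725949
0.08904381500961883
-0.004008226701433631
[455.51083826   2.78068602  40.25703698] [8.11956527 3.38681965 1.66382635]
```

View pics/w11.png

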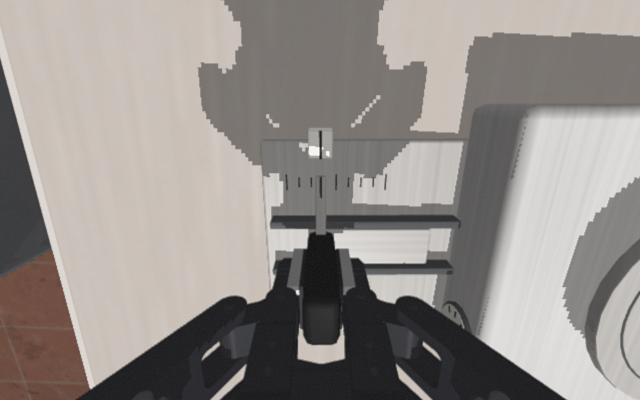

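View pics/s11c.png

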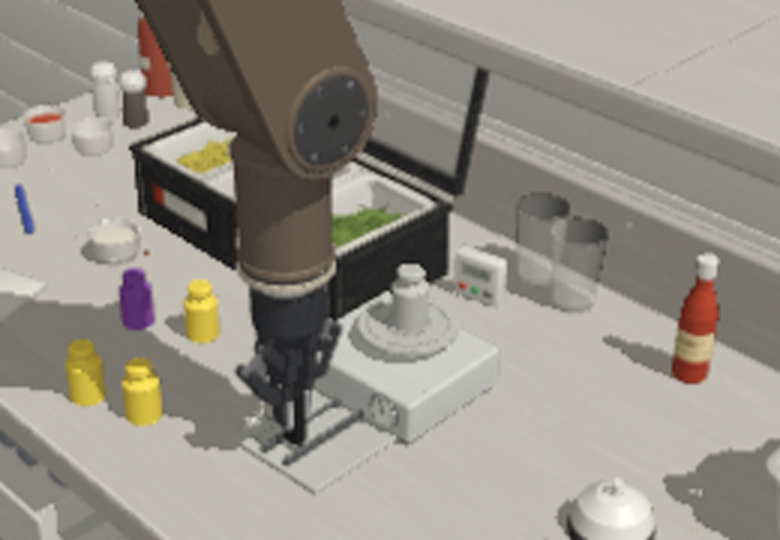

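The lines meet: mark at u=320.1, index at u=320.3, residual under 0.1 mm. The weight stands on the pan and the grip is held, so I'm handing in.

```bash
python3 -c "
from h import *
print(workorder.hand_in())"
```

```text
the job is handed in; nothing more can be done
None
```

I stood the larger steel check weight upright on the pan and let go of it. I then pulled the range slide out to the mark and handed the job in while still holding it, at about 15.6 s of the 46 s.

- **Slide:** the last wrist view put the index line within about 0.1 mm of the mark line. The gripper was holding against about 8–9 N of pull, as expected for the spring, with 3 N of sideways load on the grip.
- **Weight:** it stands upright on the pan in the last scene view. It is about 3–4 mm off the pan's centre towards the scale's -y and about 1 mm the other way, by the pan's inner ring; I left it there.
- **Pan:** the gripper was about 7 mm below first contact when I let go. That fits the expected 8 mm sink, well short of the 18 mm bottom stop.
- **Other items:** I did not touch the small weight, dip cup, bell or the purple and yellow look-alikes. I made no separate check of their positions; the small weight was outside my last crop.
- **Disagreement:** my first mark estimates, from farther off, differed by 2–3 mm, so I went by the close view.

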